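Fit the platform on the sample shaker

ROBOT

A 6-joint arm with a two-finger parallel gripper is mounted at the origin on a cart in front of the work surface, level with it; the furniture and walls round the work are solid. World frame = base frame: x ahead of the robot, y to its left, z up, the work surface at z = 0. Lengths are in m, angles in rad, forces in N, time in s.
With the tool pointing down it reaches from about 0.35 to 0.8 m from the base axis. Payload 7.3 kg.
Tool frame: the origin (TCP) lies at the very end of the fingers, on their centre line; the grasp point (between the pads) lies 19 mm behind it; y points along the fingers, x is the direction in which the jaws open and shut, and the axes are right-handed (so a half turn about y gives the same grasp; the last joint's range is limited). The gripper opens to 85 mm and grips with 20 to 120 N. Pads are 22 mm wide; open, the fingers measure 114 mm over their backs; the gripper's body (76 mm by 85 mm) begins 54 mm behind the grasp point. The pads swing forward as they close: fully open they stand 13 mm farther back than shut.
Start: joints at [-1.317, 0.342, 1.524, -0, 1.275, -0.146], TCP at [0.204, -0.484, 0.205] pointing down, gripper open.
Joint ranges: [-2.53, 2.53], [-0.77, 2.02], [0.04, 2.7], [-1, 4.14], [0.28, 2.66], [-3.11, 3.11]. Speed limits (rad/s): [2.57, 2.57, 3.14, 3.14, 3.14, 3.14].

INTERFACE

Orientations are given as [roll, pitch, yaw] about the fixed x, y, z axes, in that order (R = Rz(yaw) Ry(pitch) Rx(roll)).
In Python, from plant import bot, eyes, order gives the robot as it stands. The module is installed in compiled form; this text tells all that it offers.
- The arm moves only by the tool play_rows, never from a script. Its argument "series" is text: rows parted by semicolons, each of 5 numbers parted by spaces: the shift along the tool's x, y, z in cm, then the turn about the tool's y in degrees, then the opening, from 0 (shut) to 1 (fully open). A call has 1 to 5 rows; each row shifts and turns the commanded pose from where the row before left it, along the tool's axes as they then stand; what a row does not reach is not made up. A row lasts 1/12 s, in which the tool goes at most 41.7 mm and 7.16 degrees, less where a joint would pass 70% of its speed; a pose out of reach is approached as far as the arm can. A call is refused whole if a number of a shift passes 4.17 or a number of a turn 7.16, either way. A call with a gripper value outside its range is refused whole. The fingers move at their own pace and stop on an object; "squeeze" is the grip in N (left out, the last holds). Time passes only in rows, so rows that do not move let the fingers close. It gives the time, the measured TCP pose, the force and the opening at its end, in the units of the state.
- bot.get_obs(): the state, without advancing time (a new reading comes with each control period).
- eyes.grab_frame(name): name is "side" or "top"; returns a dict with "pixels" (384x512x3 uint8, red, green, blue), "fx", "fy", "cx", "cy" (pixels), "xyz" and "orientation" of the camera in the world. Camera axes: x right, y down, z forward; pixel columns grow to the right and rows downward; lengths in m; the calibration is good to about 2 mm. A picture is of the moment at which its call begins. There is no depth.
- order.job_done(): hands the job in, once; it reports no verdict.
The state is a dict: "time_s": time; "q": joint angles; "joint_velocities": joint speeds; "effort": joint torques, N m; "tcp_pos": TCP position; "tool_rot": TCP orientation; "ft_force": force on the tool from outside, world axes, zero at the start; "torque": the same for the moment, N m; "gripper_width": finger opening in m.
Only numpy, scipy, OpenCV 4.12 (cv2) and the standard library are available. Lean on these libraries where they do the work, as an engineer would, in place of code of your own. Each camera call takes 0.05 s, during which the arm holds its last target. There are 200 camera calls.

TASK

Fit the shaker platform that has a square window beside its round centre hole onto the shaker's drive unit: lift it by its handle, turn it so that the window is over the small pin, and lower it over the central shaft and the pin together until it lies flat on the deck. Leave the other platform, which has no window, where it is, and let go.

Things in the scene. Friction and masses are not known exactly. Their poses are not given: they have to be found in the camera images.
- pin_platform: To fit (sizes in mm): loose aluminium plate 160 (x) x 116 (y) x 6, about 0.35 kg. Origin: centre of underside, z up. Hole dia 45 at the origin, square window 35 x 35 at x=-53, y=0. Rails along the long edges, top at z=15. Handle across the centre: bar 14 x 14, 98 long along y, centre at z=60, legs at y=+-42; grasp its middle from above, closing along x. Window starts robot side.
- plain_platform: The other platform, a bystander: same plate, rails and handle, but with the round centre hole only and no square window. Origin: centre of its underside. The two platforms can stand in either place.
- shaker: Drive unit (mm), fixed on the desk: grey housing 170 (x) x 130 (y), dark deck on top, dial and switch at -x. Origin: centre of underside, z up. Deck top z=60. Shaft dia 20 at x=y=0, up to z=90; anti-rotation pin dia 10 at x=-53, y=0, up to z=78; about 12 play in hole and window. Seated: the platform's underside is on the deck, its origin on the shaft's axis, its x along the shaker's x.

How it is judged:
At the end, for the whole second after the job is handed in: The windowed platform lies flat (within 0.05 rad) and at rest on the shaker's deck, its underside within 4 mm of the deck's top, its centre within 16 mm of the shaft's axis, its x axis within 0.5 rad of the shaker's, so with shaft and pin both through it (horizontal distance between pin_platform and shaker below 0.016 m and z of pin_platform in the frame of shaker between 0.056 and 0.064 m and angle between pin_platform's own z axis and vertical below 0.05 rad and angle between the x axis of pin_platform and the x axis of shaker, either way round below 0.5 rad and linear speed of pin_platform below 0.02 m/s); the robot touches nothing.
It fails at once if the platform without a window is moved by more than 30 mm (distance of plain_platform from where it was at the start of the episode above 0.03 m).
It also fails if it takes over 32 s, if anything falls off the work surface, if the arm or the gripper's body presses on something with over 40 N, if the wrist force passes 120 N, or if a joint passes its speed limit or range.

## Working session

There is one attempt and no reset: what is moved stays moved. The work goes in short steps, Python scripts to look and compute and a tool call to move; the robot and the scene stay as the last step left them, time stands still between calls to the robot, and variables do not carry over. Pictures are saved under pics/ and viewed, about 8 in all and at most 12, crops included, and the job is handed in when it is done.

Besides the shell and the picture viewer there is one more tool, called as name(argument=value, ...) on one line, values as JSON. play_rows: Moves the arm, as the interface text tells. Its arguments: {"type":"object","properties":{"series":{"type":"string"},"squeeze":{"type":"number"}},"required":["series"]}

```bash
mkdir -p pics; cat > h.py <<'E'
import numpy as np, cv2
from scipy.spatial.transform import Rotation as R
from plant import bot, eyes, order
def grab(n,f):
    d=eyes.grab_frame(n); cv2.imwrite('pics/'+f,d['pixels'][:,:,::-1]); return d
E
python3 - <<'E'
from h import *
import pickle
o=bot.get_obs(); print(o)
c={}
for n in('side','top'):
    d=grab(n,n+'0.png'); print(n,{k:v for k,v in d.items() if k!='pixels'}); c[n]=d
pickle.dump(c,open('c0.pkl','wb'))
E
```

```text
{'time_s': 0.0, 'q': array([-1.31697038e+00,  3.42704061e-01,  1.52503232e+00,  4.42519660e-06,
        1.27537877e+00, -1.45995370e-01]), 'joint_velocities': array([-0.00113614, -0.0016521 , -0.0004835 ,  0.00138838,  0.00128987,
        0.00164259]), 'effort': array([-2.63394186e-04, -4.33670318e+01, -2.46010548e+01, -1.87333585e-04,
        7.93984422e-03, -2.39277057e-05]), 'tcp_pos': array([ 0.20427044, -0.48315216,  0.20453033]), 'tool_rot': array([-1.57057065e+00,  1.50568144e-03, -1.17097613e+00]), 'ft_force': array([-0.68973658,  0.23536608,  0.08837389]), 'torque': array([-0.06783309,  0.02506684, -0.04564201]), 'gripper_width': 0.08542395868224369}
side {'fx': 355.8670360956206, 'fy': 355.8670360956206, 'cx': 252.007055506948, 'cy': 195.27959157595797, 'xyz': array([0.10481809, 0.72306101, 0.60839068]), 'orientation': array([-2.19965705, -0.00671518, -2.64278844])}
top {'fx': 367.8609712755328, 'fy': 367.8609712755328, 'cx': 250.52363432267506, 'cy': 192.71630994353862, 'xyz': array([0.35884223, 0.04295069, 1.00076495]), 'orientation': array([-3.01630685, -0.00925828, -1.55544695])}
```

View pics/top0.png

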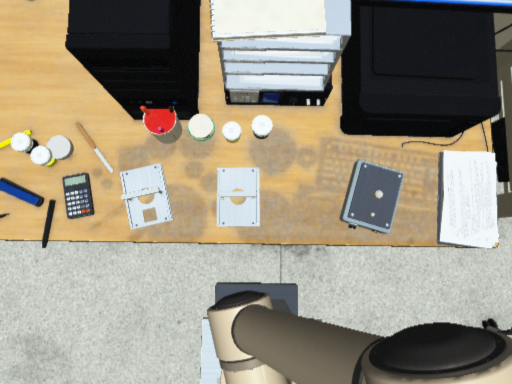

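View pics/side0.png

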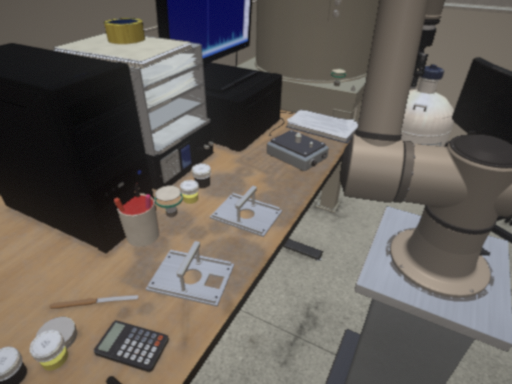

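The windowed platform is the left one in the top view (hole about (147,198), window about (150,213)). The plain one is at (239,197) and the shaker at (374,196) with its shaft near (379,195). I'll enlarge these.

```bash
python3 - <<'E'
import pickle,cv2,numpy as np
c=pickle.load(open('c0.pkl','rb'))
def crop(n,x,y,w,h,s):
    im=c[n]['pixels'][y:y+h,x:x+w,::-1]; im=cv2.resize(im,None,fx=s,fy=s,interpolation=cv2.INTER_CUBIC)
    for i in range(0,w,10):
        cv2.line(im,(i*s,0),(i*s,6),(0,0,255),1); cv2.putText(im,str(x+i),(i*s,16),0,.35,(0,0,255),1)
    for i in range(0,h,10):
        cv2.line(im,(0,i*s),(6,i*s),(0,0,255),1); cv2.putText(im,str(y+i),(8,i*s+4),0,.35,(0,0,255),1)
    return im
a=np.hstack([crop('top',112,155,66,80,6),crop('top',338,155,66,80,6)])
b=np.hstack([crop('side',140,230,100,80,4),crop('side',255,110,90,80,4)])
cv2.imwrite('pics/tc.png',a);cv2.imwrite('pics/sc.png',b);print(a.shape,b.shape)
E
```

```text
(480, 792, 3) (320, 760, 3)
```

View pics/tc.png

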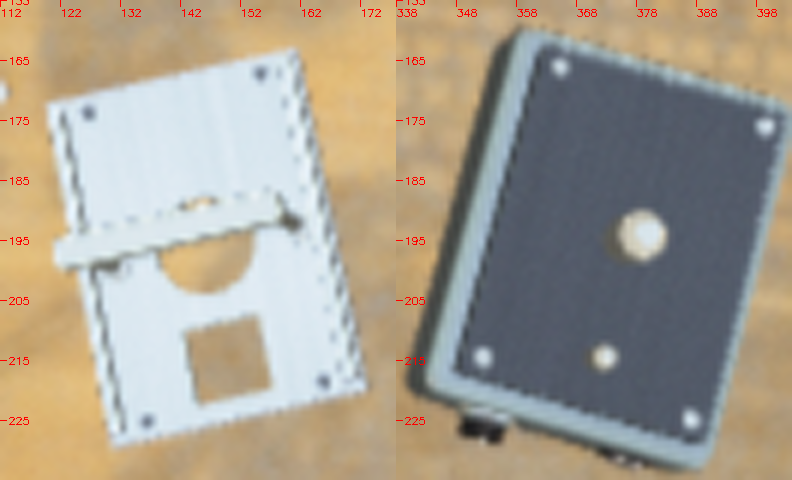

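View pics/sc.png

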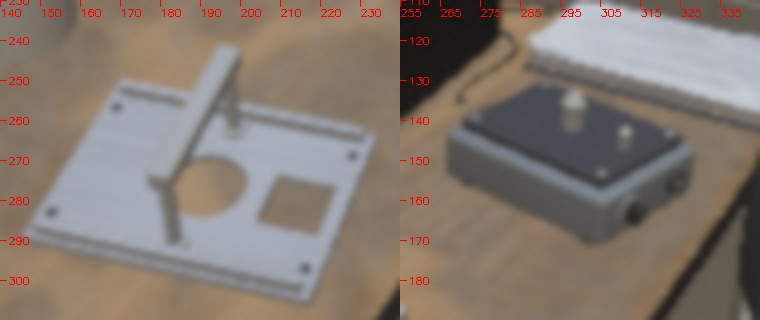

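Read-offs in full-image pixels:

| Item | Top view | Side view |
|---|---|---|
| Platform screw 1 | (126.7,173.8) | (153,283) |
| Platform screw 2 | (155.5,167.3) | (169,256.8) |
| Platform screw 3 | (136.7,225.2) | (216.3,297) |
| Platform screw 4 | (165.8,218.7) | (228,268.8) |
| Platform window | (150,214.8) | (214.3,281.3) |
| Handle end, near | (122.3,196.7) | (180,274.5) |
| Handle end, far | (157.8,189.7) | (197.3,242.5) |
| Shaft tip | (380.2,194) | (298.3,134) |
| Pin tip | (373,214.5) | (311.5,142.8) |

I also read the four deck screws. Next I triangulate these.

```bash
cat >> h.py <<'E'
def P(d):
    M=R.from_euler('xyz',d['orientation']).as_matrix().T
    K=np.array([[d['fx'],0,d['cx']],[0,d['fy'],d['cy']],[0,0,1]])
    return K@np.c_[M,-M@d['xyz']]
def tri(c,a,b):
    a=np.array(a,float).T;b=np.array(b,float).T
    X=cv2.triangulatePoints(P(c['top']),P(c['side']),a,b); X=(X[:3]/X[3]).T
    return X
def plane(d,uv,z):
    M=R.from_euler('xyz',d['orientation']).as_matrix()
    r=(M@np.array([(uv[0]-d['cx'])/d['fx'],(uv[1]-d['cy'])/d['fy'],1])); return d['xyz']+r*(z-d['xyz'][2])/r[2]
E
python3 - <<'E'
from h import *
import pickle
np.set_printoptions(precision=4,suppress=True)
c=pickle.load(open('c0.pkl','rb'))
def yaw(X): # far - near, screws order TL TR BL BR
    v=X[0]+X[1]-X[2]-X[3]; w=X[0]+X[2]-X[1]-X[3]; return np.arctan2(v[1],v[0]),np.arctan2(-w[0],w[1])
for nm,t,s,h in [('plat',[(126.7,173.8),(155.5,167.3),(136.7,225.2),(165.8,218.7)],[(153,283),(169,256.75),(216.25,297),(228,268.75)],.006),
 ('shak',[(365.3,166.2),(399.5,176.2),(352.5,214.5),(387.2,224.8)],[(274,139.5),(291.25,131.25),(305.25,153.25),(322.25,143.75)],.06)]:
    X=tri(c,t,s);print(nm);print(X,X.mean(0),yaw(X))
    for k,uv in(('top',t),('side',s)):
        Y=np.array([plane(c[k],u,h) for u in uv]);print(k,Y.mean(0),yaw(Y))
X=tri(c,[(150,214.8),(122.3,196.7),(157.8,189.7),(380.2,194),(373,214.5)],[(214.25,281.25),(180,274.5),(197.25,242.5),(298.25,134),(311.5,142.75)])
print(X,(X[1]+X[2])/2)
E
```

```text
plat
[[0.5316 0.3762 0.0031]
 [0.5512 0.2984 0.0031]
 [0.3918 0.3413 0.0033]
 [0.4108 0.2638 0.0039]] [0.4714 0.3199 0.0034] (np.float64(0.24287927891676944), np.float64(0.2434552371076792))
top [0.4705 0.3189 0.006 ] (np.float64(0.24241789374512623), np.float64(0.24101344787324205))
side [0.4704 0.3218 0.006 ] (np.float64(0.2450156094885979), np.float64(0.2476848791120209))
shak
[[ 0.5534 -0.2638  0.055 ]
 [ 0.5288 -0.3535  0.0534]
 [ 0.4262 -0.2277  0.0548]
 [ 0.4012 -0.3171  0.0538]] [ 0.4774 -0.2905  0.0543] (np.float64(-0.2772367848600555), np.float64(-0.2700654798952881))
top [ 0.4763 -0.2886  0.06  ] (np.float64(-0.2768254479218525), np.float64(-0.2746385422130438))
side [ 0.474  -0.2798  0.06  ] (np.float64(-0.2772343529493712), np.float64(-0.2853943633616334))
[[ 0.4201  0.3073  0.0013]
 [ 0.4613  0.3651  0.0581]
 [ 0.4817  0.2749  0.0611]
 [ 0.4779 -0.2908  0.082 ]
 [ 0.4256 -0.2756  0.0702]] [0.4715 0.32   0.0596]
```

The views agree:

| Item | Position (m) | Yaw |
|---|---|---|
| Platform centre | (0.471, 0.320) | +0.243 |
| Handle bar centre | z ≈ 0.060 | – |
| Shaker centre | about (0.477, -0.290) | -0.276 |

Shaker deck and tips triangulate about 6 mm low, within side-view pixel error. Next is a planner for the approach.

```bash
cat >> h.py <<'E'
def plan(wps,g):
    """wps: (x,y,z,yaw,n rows). prints rounded rows, from the measured pose"""
    o=bot.get_obs(); p=o['tcp_pos'].copy(); yaw=o['tool_rot'][2]; rows=[]
    for x,y,z,w,n in wps:
        t=np.array([x,y,z]); p0=p.copy(); w0=yaw
        for i in range(1,n+1):
            M=R.from_euler('xyz',[-np.pi/2,0,yaw]).as_matrix()
            d=np.round(M.T@(p0+(t-p0)*i/n-p)*100,1)
            dw=(w0+(w-w0)*i/n-yaw+np.pi)%(2*np.pi)-np.pi
            a=round(-np.degrees(dw),1); p=p+M@d/100; yaw-=np.radians(a)
            assert abs(d).max()<=4.17 and abs(a)<=7.16
            rows.append('%g %g %g %g %g'%(*(d+0),a+0,g))
    for i in range(0,len(rows),5): print('; '.join(rows[i:i+5]))
def st():
    o=bot.get_obs(); print(np.round(o['time_s'],2),o['tcp_pos'].round(4),o['tool_rot'].round(3),o['ft_force'].round(1),o['gripper_width'].round(4))
E
python3 -c "
from h import *
plan([(.43,-.2,.2,-.5,11),(.471,.32,.17,.243,14)],1)"
```

```text
-1.6 0 2.9 -3.5 1; -1.4 0.1 3 -3.5 1; -1.2 0 3 -3.5 1; -1 0.1 3.2 -3.5 1; -0.8 0 3.1 -3.5 1
-0.6 0.1 3.3 -3.5 1; -0.5 0 3.2 -3.5 1; -0.2 0 3.3 -3.5 1; 0 0.1 3.3 -3.5 1; 0.1 0 3.3 -3.4 1
0.4 0.1 3.3 -3.5 1; -1.5 0.2 3.4 -3 1; -1.4 0.2 3.5 -3.1 1; -1.1 0.2 3.5 -3 1; -1 0.2 3.6 -3.1 1
-0.8 0.3 3.7 -3 1; -0.6 0.2 3.6 -3.1 1; -0.3 0.2 3.7 -3 1; -0.2 0.2 3.8 -3 1; 0 0.2 3.7 -3.1 1
0.2 0.2 3.7 -3 1; 0.4 0.2 3.7 -3.1 1; 0.6 0.2 3.7 -3 1; 0.8 0.2 3.6 -3.1 1; 1 0.3 3.6 -3 1
```

play_rows(series="-1.6 0 2.9 -3.5 1; -1.4 0.1 3 -3.5 1; -1.2 0 3 -3.5 1; -1 0.1 3.2 -3.5 1; -0.8 0 3.1 -3.5 1")

```text
time_s: 0.52
tcp_pos: [0.3073, -0.3537, 0.2028]
tool_rot: [-1.571, 0.001, -0.863]
ft_force: [0.2, -0.2, -0.1]
gripper_width: 0.0854
```

play_rows(series="-0.6 0.1 3.3 -3.5 1; -0.5 0 3.2 -3.5 1; -0.2 0 3.3 -3.5 1; 0 0.1 3.3 -3.5 1; 0.1 0 3.3 -3.4 1")

```text
time_s: 0.93
tcp_pos: [0.4099, -0.2246, 0.2009]
tool_rot: [-1.571, 0.001, -0.559]
ft_force: [0.7, -0.4, -0.6]
gripper_width: 0.0854
```

play_rows(series="0.4 0.1 3.3 -3.5 1; -1.5 0.2 3.4 -3 1; -1.4 0.2 3.5 -3.1 1; -1.1 0.2 3.5 -3 1; -1 0.2 3.6 -3.1 1")

```text
time_s: 1.35
tcp_pos: [0.4415, -0.0501, 0.1918]
tool_rot: [-1.571, 0.001, -0.285]
ft_force: [1.7, 0.2, 0.0]
gripper_width: 0.0854
```

play_rows(series="-0.8 0.3 3.7 -3 1; -0.6 0.2 3.6 -3.1 1; -0.3 0.2 3.7 -3 1; -0.2 0.2 3.8 -3 1; 0 0.2 3.7 -3.1 1")

```text
time_s: 1.77
tcp_pos: [0.4563, 0.136, 0.1809]
tool_rot: [-1.571, 0.0, -0.02]
ft_force: [0.6, -0.0, 0.1]
gripper_width: 0.0854
```

play_rows(series="0.2 0.2 3.7 -3 1; 0.4 0.2 3.7 -3.1 1; 0.6 0.2 3.7 -3 1; 0.8 0.2 3.6 -3.1 1; 1 0.3 3.6 -3 1")

```text
time_s: 2.18
tcp_pos: [0.471, 0.3213, 0.1698]
tool_rot: [-1.571, 0.0, 0.246]
ft_force: [1.1, -0.5, 0.0]
gripper_width: 0.0854
```

play_rows(series="0 0 0 0 1; 0 0 0 0 1")

```text
time_s: 2.35
tcp_pos: [0.4706, 0.321, 0.169]
tool_rot: [-1.571, 0.002, 0.246]
ft_force: [0.1, -0.4, 0.4]
gripper_width: 0.0858
```

```bash
python3 -c "
from h import *
st()
plan([(.471,.320,.10,.243,4),(.471,.32,.04,.243,6)],1)"
```

```text
Traceback (most recent call last):
  File "h.py", line 31, in st
    o=bot.get_obs(); print(np.round(o['time_s'],2),o['tcp_pos'].round(4),o['tool_rot'].round(3),o['ft_force'].round(1),o['gripper_width'].round(4))
                                                                                                                       ^^^^^^^^^^^^^^^^^^^^^^^^
AttributeError: 'float' object has no attribute 'round'
```

Well placed within 1 mm. Next I descend 12.9 cm and close at about 60 N.

play_rows(series="0 2.5 0 0 1; 0 2.5 0 0 1; 0 2 0 0 1; 0 2 0 0 1; 0 1.5 0 0 1")

```text
time_s: 2.77
tcp_pos: [0.4707, 0.3176, 0.0635]
tool_rot: [-1.572, 0.002, 0.241]
ft_force: [0.1, -0.1, -0.2]
gripper_width: 0.0852
```

play_rows(series="0 1.2 0 0 1; 0 1.2 0 0 1; 0 0 0 0 1")

```text
time_s: 3.02
tcp_pos: [0.47, 0.3173, 0.0389]
tool_rot: [-1.572, 0.005, 0.241]
ft_force: [-1.1, -0.7, -0.4]
gripper_width: 0.0853
```

play_rows(series="0 0 0 0 0.6; 0 0 0 0 0.4; 0 0 0 0 0.25; 0 0 0 0 0.1; 0 0 0 0 0", squeeze=70)

```text
time_s: 3.43
tcp_pos: [0.4717, 0.3195, 0.0418]
tool_rot: [-1.571, -0.001, 0.243]
ft_force: [-0.8, -0.7, 0.5]
gripper_width: 0.0259
```

play_rows(series="0 0 0 0 0; 0 0 0 0 0; 0 0 0 0 0; 0 0 0 0 0; 0 0 0 0 0")

```text
time_s: 3.85
tcp_pos: [0.4714, 0.3195, 0.0411]
tool_rot: [-1.571, 0.0, 0.243]
ft_force: [-0.8, 0.2, 0.2]
gripper_width: -0.0004
```

play_rows(series="0 -0.5 0 0 0; 0 -1 0 0 0; 0 -1 0 0 0; 0 -1 0 0 0; 0 0 0 0 0")

```text
time_s: 4.27
tcp_pos: [0.473, 0.3203, 0.0792]
tool_rot: [-1.57, -0.005, 0.243]
ft_force: [0.5, -0.2, -0.0]
gripper_width: 0.0
```

The jaws shut to 0, so the grasp missed the bar. I'll look.

```bash
sed -i "s/o\['gripper_width'\].round(4)/round(o['gripper_width'],4)/" h.py; python3 - <<'E'
from h import *
import pickle
c={n:grab(n,n+'1.png') for n in('side','top')}; pickle.dump(c,open('c1.pkl','wb')); st()
a=cv2.resize(c['side']['pixels'][180:320,100:270,::-1],None,fx=3,fy=3,interpolation=cv2.INTER_CUBIC)
b=cv2.resize(c['top']['pixels'][155:295,105:200,::-1],None,fx=3,fy=3,interpolation=cv2.INTER_CUBIC)
cv2.imwrite('pics/m1.png',np.hstack([a,b]))
E
```

```text
4.37 [0.4718 0.3197 0.0771] [-1.571 -0.002  0.243] [-1.7  0.7  0.1] -0.0003
```

View pics/m1.png

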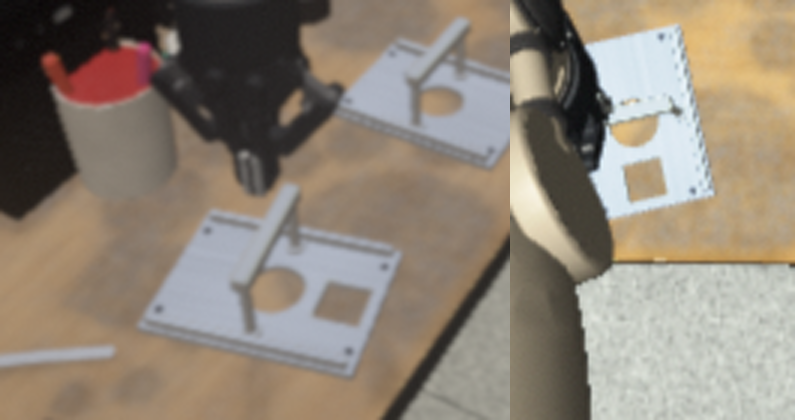

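The platform is unmoved (far screw still at (169,257), bar's far end at (197,243)). The fingertips show at about (183,242) in the side view and sit left of the bar in the top view. I'll compare that with the reported TCP projected into both images.

```bash
python3 - <<'E'
from h import *
import pickle
c=pickle.load(open('c1.pkl','rb'));np.set_printoptions(precision=4,suppress=True)
for n in c:
    for p in ([.4718,.3197,.0771,1],[.4718,.3197,.0771+.054,1],[0,0,0,1],[.4713,.32,.06,1]):
        u=P(c[n])@p; print(n,p,u[:2]/u[2])
    print(c[n]['xyz'],c[n]['orientation'])
a=[cv2.resize(c[n]['pixels'][y:y+95,x:x+h,::-1],None,fx=5,fy=5,interpolation=cv2.INTER_CUBIC) for n,x,y,h in(('side',140,180,80),('top',105,155,75))]
cv2.imwrite('pics/m2.png',np.hstack(a))
print(bot.get_obs()['q'])
E
```

```text
side [0.4718, 0.3197, 0.0771, 1] [188.1444 251.6663]
side [0.4718, 0.3197, 0.1311, 1] [185.4641 232.2646]
side [0, 0, 0, 1] [437.4551 259.5546]
side [0.4713, 0.32, 0.06, 1] [189.052  257.6425]
[0.1048 0.7231 0.6084] [-2.1997 -0.0067 -2.6428]
top [0.4718, 0.3197, 0.0771, 1] [138.1958 192.2499]
top [0.4718, 0.3197, 0.1311, 1] [131.5278 189.3844]
top [0, 0, 0, 1] [261.4516 379.5876]
top [0.4713, 0.32, 0.06, 1] [140.0225 193.2808]
[0.3588 0.043  1.0008] [-3.0163 -0.0093 -1.5554]
[ 0.4611  0.5501  1.5697 -0.0001  1.02    0.2185]
```

View pics/m2.png

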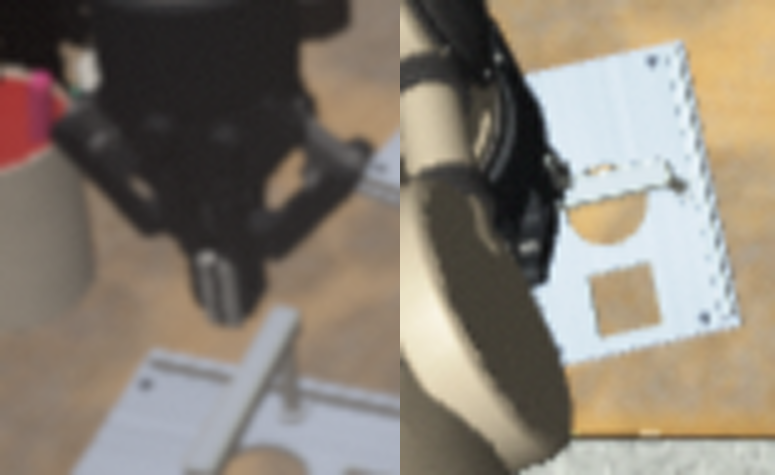

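In the side view the tips sit about 7 px above the reported TCP, so they are really some 20–25 mm higher and the pads closed just over the bar. Going to a reported z of 0.016 is safe either way: the plate top is at 0.006, and nothing but plate lies under the fingers.

play_rows(series="0 -0.5 0 0 1; 0 0 0 0 1; 0 0 0 0 1; 0 0 0 0 1; 0 0 0 0 1")

```text
time_s: 4.78
tcp_pos: [0.4712, 0.3194, 0.0808]
tool_rot: [-1.571, 0.001, 0.243]
ft_force: [0.5, -0.3, -0.2]
gripper_width: 0.0604
```

play_rows(series="0 1.5 0 0 1; 0 1.5 0 0 1; 0 1.5 0 0 1; 0 1 0 0 1; 0 0 0 0 1")

```text
time_s: 5.2
tcp_pos: [0.47, 0.3187, 0.0239]
tool_rot: [-1.572, 0.004, 0.243]
ft_force: [-0.1, -0.1, -0.7]
gripper_width: 0.0854
```

```bash
python3 - <<'E'
from h import *
d=grab('side','side2.png'); st()
cv2.imwrite('pics/m3.png',cv2.resize(d['pixels'][180:310,120:270,::-1],None,fx=5,fy=5,interpolation=cv2.INTER_CUBIC)[:600])
E
```

```text
5.25 [0.4707 0.3191 0.0251] [-1.571  0.002  0.243] [-0.1  0.2  0.3] 0.0852
```

View pics/m3.png

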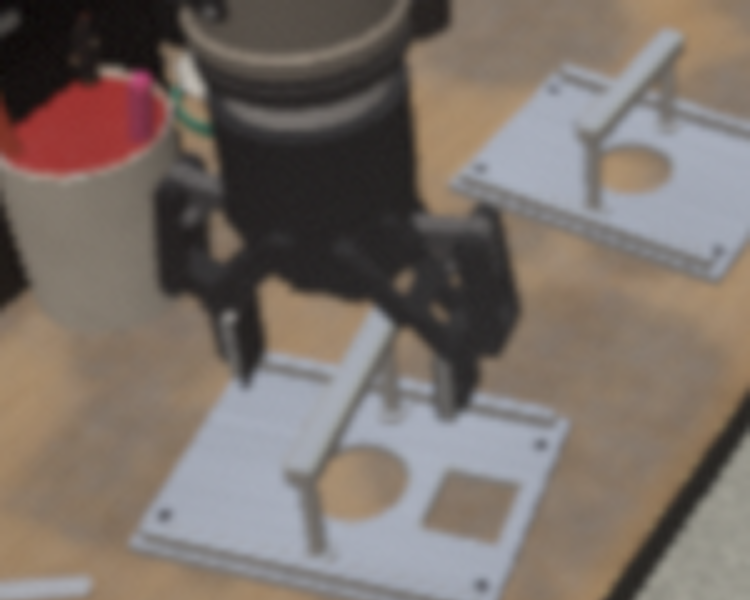

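The fingers straddle the bar's line near its far end (tips at crop (240,380) and (450,415), or (168,256) and (210,263) in full pixels), not at its middle. I'll solve for the true tip position from both images.

```bash
python3 - <<'E'
from h import *
import pickle
np.set_printoptions(precision=4,suppress=True)
c=pickle.load(open('c1.pkl','rb'))
for z in (.02,.04,.05,.06,.07):
    a,b=plane(c['side'],(168,256),z),plane(c['side'],(210,263),z)
    print(z,(a+b)/2,np.linalg.norm(a-b),np.arctan2(*(a-b)[1::-1]))
for z in(.06,.08,.1,.12):print('closed',z,plane(c['side'],(184.4,244.4),z))
print('knuckle',tri(c,[(132,209)],[(212,209)]))
# compare: handle top z in plain platform/other known
for z in(.0,.05,.1,.15): print('top wrist edge',plane(c['top'],(138,190),z))
E
```

```text
0.02 [0.4952 0.2954 0.02  ] 0.09956162722585872 0.28818074932117815
0.04 [0.4819 0.31   0.04  ] 0.09617742583938532 0.2881807493211797
0.05 [0.4753 0.3172 0.05  ] 0.09448532514614866 0.28818074932117954
0.06 [0.4686 0.3245 0.06  ] 0.09279322445291203 0.28818074932117915
0.07 [0.462  0.3318 0.07  ] 0.09110112375967527 0.2881807493211793
closed 0.06 [0.5043 0.2927 0.06  ]
closed 0.08 [0.4897 0.3084 0.08  ]
closed 0.1 [0.4752 0.3241 0.1   ]
closed 0.12 [0.4606 0.3398 0.12  ]
knuckle [[0.4201 0.2962 0.1937]]
top wrist edge [0.4874 0.3437 0.    ]
top wrist edge [0.481  0.3286 0.05  ]
top wrist edge [0.4746 0.3136 0.1   ]
top wrist edge [0.4682 0.2986 0.15  ]
```

View pics/side2.png

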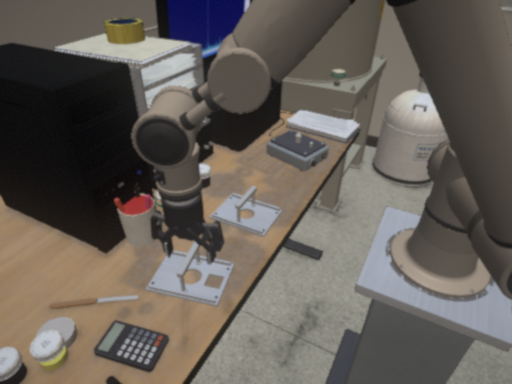

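Taking the xy as true, both sightings (jaws shut and open) put the tips about 20 mm above the reported TCP. I'll go down 0.6 cm more and close.

play_rows(series="0 0.6 0 0 1; 0 0 0 0 0.3; 0 0 0 0 0.1; 0 0 0 0 0; 0 0 0 0 0")

```text
time_s: 5.67
tcp_pos: [0.4717, 0.3196, 0.0207]
tool_rot: [-1.571, -0.001, 0.243]
ft_force: [-0.0, -0.4, -0.4]
gripper_width: 0.0389
```

play_rows(series="0 0 0 0 0; 0 0 0 0 0; 0 0 0 0 0; 0 0 0 0 0")

```text
time_s: 6.0
tcp_pos: [0.4717, 0.3197, 0.0207]
tool_rot: [-1.571, -0.001, 0.243]
ft_force: [-1.1, -0.4, 4.4]
gripper_width: 0.0123
```

Gripped (12 mm opening on the 14 mm bar). I raise the grip force and lift.

play_rows(series="0 0 0 0 0; 0 -0.3 0 0 0; 0 -0.7 0 0 0; 0 -1 0 0 0; 0 -1 0 0 0", squeeze=100)

```text
time_s: 6.42
tcp_pos: [0.471, 0.3193, 0.0505]
tool_rot: [-1.571, 0.001, 0.243]
ft_force: [-0.6, 0.0, -3.2]
gripper_width: 0.0115
```

play_rows(series="0 -2 0 0 0; 0 -2 0 0 0; 0 -2 0 0 0; 0 -1 0 0 0; 0 0 0 0 0")

```text
time_s: 6.83
tcp_pos: [0.4729, 0.3202, 0.1233]
tool_rot: [-1.57, -0.006, 0.243]
ft_force: [-0.1, -0.1, -3.2]
gripper_width: 0.0115
```

```bash
python3 - <<'E'
from h import *
d=grab('side','side3.png');e=grab('top','top3.png'); st()
a=cv2.resize(d['pixels'][150:300,110:270,::-1],None,fx=3,fy=3,interpolation=cv2.INTER_CUBIC)
b=cv2.resize(e['pixels'][130:280,90:190,::-1],None,fx=3,fy=3,interpolation=cv2.INTER_CUBIC)
cv2.imwrite('pics/m4.png',np.hstack([a,b]))
plan([(.473,.0,.14,.0,12),(.477,-.29,.14,-.276,12)],0)
E
```

```text
6.93 [0.4712 0.3193 0.12  ] [-1.571  0.     0.243] [ 0.5 -0.4 -4. ] 0.0119
-0.6 -0.2 -2.6 1.2 0; -0.6 -0.1 -2.6 1.1 0; -0.5 -0.2 -2.6 1.2 0; -0.5 -0.2 -2.6 1.1 0; -0.4 -0.1 -2.6 1.2 0
-0.4 -0.2 -2.7 1.2 0; -0.3 -0.2 -2.6 1.1 0; -0.2 -0.1 -2.7 1.2 0; -0.2 -0.2 -2.6 1.1 0; -0.2 -0.2 -2.7 1.2 0
-0.1 -0.1 -2.6 1.1 0; 0 -0.2 -2.7 1.2 0; 0 0 -2.4 1.3 0; 0.1 0 -2.4 1.3 0; 0.2 0 -2.4 1.4 0
0.2 0 -2.5 1.3 0; 0.2 0 -2.4 1.3 0; 0.3 0 -2.4 1.3 0; 0.4 0 -2.3 1.3 0; 0.4 0 -2.4 1.3 0
0.5 0 -2.4 1.4 0; 0.5 0 -2.4 1.3 0; 0.6 0 -2.3 1.3 0; 0.7 0 -2.3 1.3 0
```

View pics/m4.png

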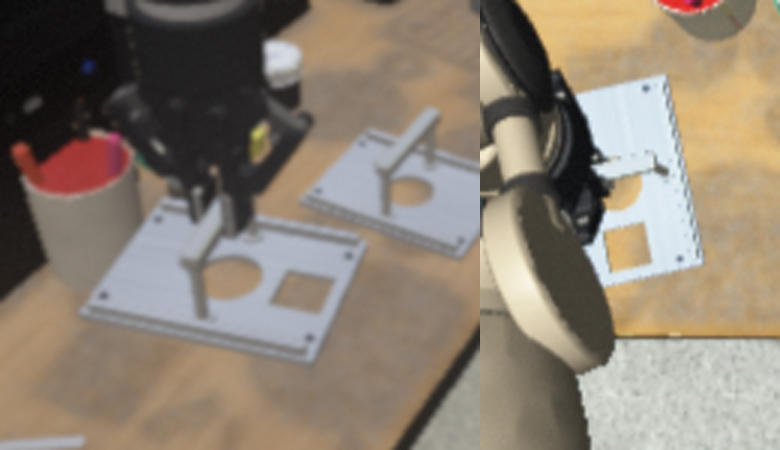

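Lifted: the wrist carries about 3.5 N, the grip is near the bar's middle and the plate is clear of the desk. Screws are at side (166,218), (226.3,235.3), (144.3,248.7), (213.3,262.7) and top (145,159.3), (156.7,216.3). I'll check the held pose.

```bash
python3 - <<'E'
from h import *
import pickle
from scipy.optimize import least_squares
np.set_printoptions(precision=4,suppress=True)
c=pickle.load(open('c1.pkl','rb'))
X=tri(c,[(145,159.3),(156.7,216.3)],[(166,218.3),(226.3,235.3)]);print(X)
# screw layout in plate frame from start measurement: half spacings
S=np.array([(.0722,.04,.006),(.0722,-.04,.006),(-.0722,.04,.006),(-.0722,-.04,.006)])
s=np.array([(144.3,248.7),(166,218.3),(213.3,262.7),(226.3,235.3)]);t=np.array([(145,159.3),(156.7,216.3)])
def f(v):
    Y=R.from_rotvec(v[3:]).apply(S)+v[:3]
    pr=lambda n,Y:(lambda u:u[:,:2]/u[:,2:])(np.c_[Y,np.ones(len(Y))]@P(c[n]).T)
    return np.r_[(pr('side',Y)-s).ravel(),(pr('top',Y[[1,3]])-t).ravel()]
r=least_squares(f,[.47,.32,.1,0,0,.24]);print(r.x,r.fun)
E
```

```text
[[0.5465 0.2941 0.119 ]
 [0.4111 0.2638 0.105 ]]
[ 0.4718  0.3179  0.1017 -0.0823 -0.0381  0.214 ] [ 1.137  -1.5913 -2.0681  1.5134  0.0499  1.2704  0.9556 -1.0457  0.7312
 -0.5355 -0.6858  0.2338]
```

The hold is consistent: centre about (0.472, 0.318), underside about 0.10. I carry it over to the shaker at 0.12.

play_rows(series="-0.6 -0.4 -2.6 1.2 0; -0.6 -0.4 -2.6 1.1 0; -0.5 -0.4 -2.6 1.2 0; -0.5 -0.4 -2.6 1.1 0; -0.4 -0.4 -2.6 1.2 0")

```text
time_s: 7.35
tcp_pos: [0.4708, 0.1855, 0.1387]
tool_rot: [-1.571, 0.003, 0.141]
ft_force: [-0.5, -0.5, -2.7]
gripper_width: 0.0117
```

play_rows(series="-0.4 0 -2.7 1.2 0; -0.3 0 -2.6 1.1 0; -0.2 0 -2.7 1.2 0; -0.2 0 -2.6 1.1 0; -0.2 0 -2.7 1.2 0")

```text
time_s: 7.77
tcp_pos: [0.4715, 0.052, 0.1388]
tool_rot: [-1.571, 0.003, 0.039]
ft_force: [0.4, 0.7, -3.4]
gripper_width: 0.0117
```

play_rows(series="-0.1 0 -2.6 1.1 0; 0 0 -2.7 1.2 0; 0 0 -2.4 1.3 0; 0.1 0 -2.4 1.3 0; 0.2 0 -2.4 1.4 0")

```text
time_s: 8.18
tcp_pos: [0.4733, -0.0729, 0.1387]
tool_rot: [-1.57, 0.003, -0.071]
ft_force: [0.0, 1.2, -3.4]
gripper_width: 0.0119
```

play_rows(series="0.2 0 -2.5 1.3 0; 0.2 0 -2.4 1.3 0; 0.3 0 -2.4 1.3 0; 0.4 0 -2.3 1.3 0; 0.4 0 -2.4 1.3 0")

```text
time_s: 8.6
tcp_pos: [0.4747, -0.1936, 0.1386]
tool_rot: [-1.57, 0.003, -0.184]
ft_force: [-0.3, -0.6, -3.7]
gripper_width: 0.0119
```

play_rows(series="0.5 0 -2.4 1.4 0; 0.5 0 -2.4 1.3 0; 0.6 0 -2.3 1.3 0; 0.7 0 -2.3 1.3 0; 0 0 0 0 0")

```text
time_s: 9.02
tcp_pos: [0.4772, -0.2936, 0.1384]
tool_rot: [-1.572, 0.001, -0.28]
ft_force: [0.5, 0.7, -2.9]
gripper_width: 0.0114
```

play_rows(series="0 0 0 0 0; 0 0 0 0 0; 0 0 0 0 0")

```text
time_s: 9.27
tcp_pos: [0.4774, -0.2885, 0.1395]
tool_rot: [-1.57, 0.002, -0.275]
ft_force: [0.4, 0.1, -2.7]
gripper_width: 0.0118
```

```bash
python3 - <<'E'
from h import *
import pickle
c={n:grab(n,n+'4.png') for n in('side','top')}; pickle.dump(c,open('c4.pkl','wb')); st()
a=cv2.resize(c['side']['pixels'][70:190,230:360,::-1],None,fx=4,fy=4,interpolation=cv2.INTER_CUBIC)[:480]
b=cv2.resize(c['top']['pixels'][140:260,345:412,::-1],None,fx=4,fy=4,interpolation=cv2.INTER_CUBIC)
cv2.imwrite('pics/m5.png',np.hstack([a,b]));print(a.shape,b.shape)
E
```

```text
9.37 [ 0.4778 -0.2887  0.14  ] [-1.57e+00  1.00e-03 -2.74e-01] [ 0.  -0.1 -3.8] 0.0118
(480, 520, 3) (480, 268, 3)
```

View pics/m5.png

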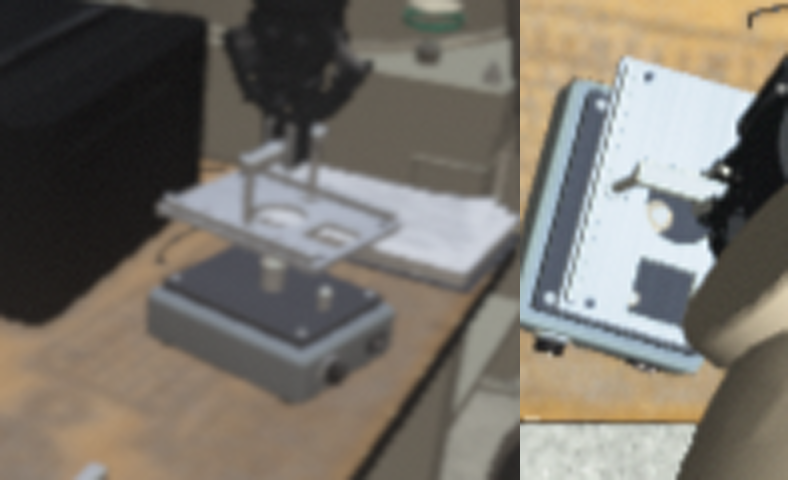

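Held above the shaker with the window on the pin side. Window centre is at top (381,212.5) and side (313.3,128.8), the hole at side (300,124), and the left screws at top (377.5,159.3) and (362.5,215.8). I check the alignment.

```bash
python3 - <<'E'
from h import *
import pickle
np.set_printoptions(precision=4,suppress=True)
c=pickle.load(open('c4.pkl','rb'))
w=tri(c,[(381,212.5)],[(313.25,128.75)]);print('window tri',w)
for z in(.115,.125,.135):
    print(z,'win',plane(c['top'],(381,212.5),z)[:2],'side',plane(c['side'],(313.25,128.75),z)[:2],'hole side',plane(c['side'],(300,124),z)[:2])
    a,b=plane(c['top'],(377.5,159.25),z),plane(c['top'],(362.5,215.75),z)
    v=(a-b)/np.linalg.norm(a-b); m=(a+b)/2; n=np.array([v[1],-v[0]])
    print('  yaw',np.arctan2(v[1],v[0]),'centre',m[:2]+.04*n,np.linalg.norm(a-b))
E
```

```text
window tri [[ 0.4269 -0.2789  0.1179]]
0.115 win [ 0.4275 -0.2798] side [ 0.4283 -0.2849] hole side [ 0.4787 -0.2972]
  yaw -0.2800817413024812 centre [ 0.4778 -0.2933] 0.14549871778883464
0.125 win [ 0.4267 -0.2762] side [ 0.4217 -0.2645] hole side [ 0.4711 -0.2765]
  yaw -0.28008174130248137 centre [ 0.4763 -0.29  ] 0.14385608428704752
0.135 win [ 0.426  -0.2725] side [ 0.4152 -0.244 ] hole side [ 0.4635 -0.2558]
  yaw -0.280081741302481 centre [ 0.4749 -0.2866] 0.14221345078526024
```

The platform centre is about (0.477, -0.291) with yaw -0.280, within 2 mm of the shaft axis. I lower 4.5 cm, then creep to contact.

play_rows(series="0 1 0 0 0; 0 1 0 0 0; 0 1 0 0 0; 0 0.7 0 0 0; 0 0 0 0 0")

```text
time_s: 9.78
tcp_pos: [0.4766, -0.2888, 0.1007]
tool_rot: [-1.569, 0.004, -0.276]
ft_force: [-0.1, -0.5, -2.9]
gripper_width: 0.0114
```

play_rows(series="0 0.5 0 0 0; 0 0.5 0 0 0; 0 0.3 0 0 0; 0 0.3 0 0 0; 0 0 0 0 0")

```text
time_s: 10.2
tcp_pos: [0.4776, -0.2896, 0.0866]
tool_rot: [-1.571, 0.001, -0.276]
ft_force: [-0.6, 0.0, -3.2]
gripper_width: 0.0118
```

play_rows(series="0 0.2 0 0 0; 0 0.2 0 0 0; 0 0 0 0 0")

```text
time_s: 10.45
tcp_pos: [0.4777, -0.2897, 0.083]
tool_rot: [-1.571, 0.0, -0.276]
ft_force: [0.6, 0.2, -3.4]
gripper_width: 0.0119
```

Still hanging free and about 2 mm above the deck, as expected. I creep on to contact.

play_rows(series="0 0.1 0 0 0; 0 0.1 0 0 0; 0 0 0 0 0; 0 0 0 0 0")

```text
time_s: 10.78
tcp_pos: [0.4778, -0.2898, 0.0812]
tool_rot: [-1.571, -0.0, -0.276]
ft_force: [0.1, 0.5, -3.7]
gripper_width: 0.0117
```

play_rows(series="0 0.1 0 0 0; 0 0.1 0 0 0; 0 0 0 0 0; 0 0 0 0 0")

```text
time_s: 11.12
tcp_pos: [0.478, -0.2899, 0.0808]
tool_rot: [-1.571, -0.001, -0.276]
ft_force: [-3.9, 1.8, 8.3]
gripper_width: 0.012
```

Contact at TCP z 0.0808 (expected 0.0807), force up to +8 N. I release and retreat.

play_rows(series="0 0 0 0 0.4; 0 0 0 0 0.7; 0 0 0 0 1; 0 0 0 0 1; 0 0 0 0 1")

```text
time_s: 11.53
tcp_pos: [0.4778, -0.2898, 0.0791]
tool_rot: [-1.571, -0.0, -0.276]
ft_force: [0.1, -0.2, -0.1]
gripper_width: 0.0713
```

play_rows(series="0 0 0 0 1; 0 0 0 0 1; 0 0 0 0 1; 0 -0.5 0 0 1; 0 -1 0 0 1")

```text
time_s: 11.95
tcp_pos: [0.4772, -0.2892, 0.0937]
tool_rot: [-1.57, 0.002, -0.276]
ft_force: [0.5, -0.6, 0.2]
gripper_width: 0.0854
```

play_rows(series="0 -2 0 0 1; 0 -2 0 0 1; 0 -2.5 0 0 1; 0 -2.5 0 0 1; 0 -1 0 0 1")

```text
time_s: 12.37
tcp_pos: [0.4791, -0.2907, 0.1988]
tool_rot: [-1.573, -0.006, -0.276]
ft_force: [0.7, -0.7, -0.1]
gripper_width: 0.0854
```

play_rows(series="0 0 3.5 0 1; 0 0 3.5 0 1; 0 0 3.5 0 1; 0 0 3.5 0 1; 0 0 0 0 1")

```text
time_s: 12.78
tcp_pos: [0.5168, -0.1496, 0.1944]
tool_rot: [-1.568, 0.0, -0.271]
ft_force: [0.3, -0.0, -0.0]
gripper_width: 0.0851
```

```bash
python3 - <<'E'
from h import *
import pickle
c={n:grab(n,n+'5.png') for n in('side','top')}; pickle.dump(c,open('c5.pkl','wb')); st()
a=cv2.resize(c['side']['pixels'][90:190,250:350,::-1],None,fx=4,fy=4,interpolation=cv2.INTER_CUBIC)
b=cv2.resize(c['top']['pixels'][150:250,335:425,::-1],None,fx=4,fy=4,interpolation=cv2.INTER_CUBIC)
cv2.imwrite('pics/m6.png',np.hstack([a,b]))
E
```

```text
12.88 [ 0.5161 -0.1539  0.1943] [-1.571 -0.    -0.273] [ 0.2 -1.2 -0.1] 0.0855
```

View pics/m6.png

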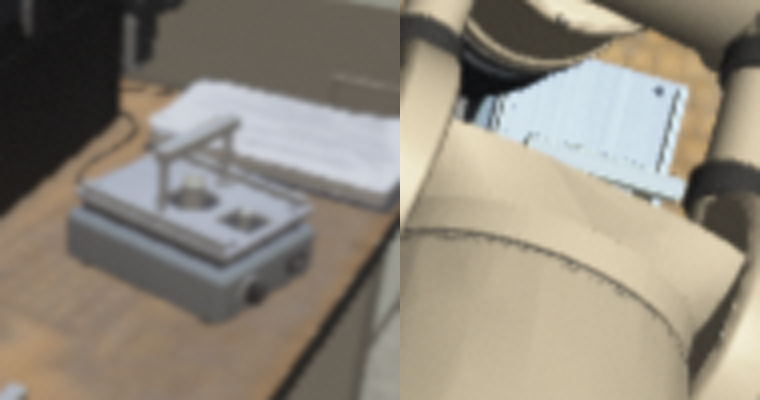

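The picture shows the platform seated. In the side crop the shaft shows in the hole at (193,190) and the pin in the window at (242,217), with the plate lying evenly on the deck and the gripper clear. I hand in.

play_rows(series="0 0 0 0 1; 0 0 0 0 1; 0 0 0 0 1")

```text
time_s: 13.13
tcp_pos: [0.5156, -0.1562, 0.1941]
tool_rot: [-1.571, 0.0, -0.277]
ft_force: [0.5, -0.1, 0.6]
gripper_width: 0.0854
```

```bash
python3 -c "
from h import *
st(); print(order.job_done())"
```

```text
13.13 [ 0.5156 -0.1562  0.1941] [-1.571  0.    -0.277] [ 0.5 -0.1  0.6] 0.0854
the job is handed in; nothing more can be done
None
```

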